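# Hang the headband magnifier on its stand

### The arm

A 6-joint arm with a two-finger parallel gripper is mounted at the origin on a cart in front of the work surface, level with it; the furniture and walls round the work are solid. World frame = base frame: x ahead of the robot, y to its left, z up, the work surface at z = 0. Lengths are in mm, angles in rad, forces in N, time in s.
With the tool pointing down it reaches from about 300 to 750 mm from the base axis. Payload 8.5 kg.
Tool frame: the origin (TCP) lies between the finger pads, 19 mm behind the fingertips; this is the grasp point; z points along the fingers, y is the line along which they close (so a half turn about z gives the same grasp; the last joint's range is limited). The gripper opens to 88 mm and grips with 3 to 60 N. Pads are 18 mm wide; open, the fingers measure 123 mm over their backs; the gripper's body (75 mm by 187 mm) begins 45 mm behind the grasp point.
Start: joints at [0.997, 0.381, 1.297, -0, 1.464, -0.215], TCP at [193.123, 514.96, 257.448] pointing down, gripper open.
Joint ranges: [-3.11, 3.11], [-0.89, 2.33], [0.22, 2.48], [-1.42, 4.56], [0.17, 2.85], [-2.88, 2.88]. Speed limits (rad/s): [2.39, 2.39, 3.14, 3.14, 3.14, 3.14].

### API

Orientations are given as a unit quaternion [w, x, y, z].
In Python, from station import ctrl gives the robot as it stands.
- The arm moves only by the tool send_rows, never from a script. Its argument "increments" is text: rows parted by semicolons, each of 5 numbers parted by spaces: the finger opening in m, from 0 to 0.0881, then the shift along the tool's x, y, z in m, then the turn about the tool's z in degrees. In form: fingers tx ty tz spin; .... A call has 1 to 20 rows; each row shifts and turns the commanded pose from where the row before left it, along the tool's axes as they then stand; what a row does not reach is not made up. A row lasts 1/8 s, in which the tool goes at most 62.5 mm and 10.7 degrees, less where a joint would pass 70% of its speed; a pose out of reach is approached as far as the arm can. A call with a gripper value outside its range is refused whole. The fingers move at their own pace and stop on an object; "squeeze" is the grip in N (left out, the last holds). Time passes only in rows, so rows that do not move let the fingers close. It gives the time, the measured TCP pose, the force, the opening and the grip force at its end, in the units of the state.
- ctrl.get_obs(): the state, without advancing time (a new reading comes with each control period).
- ctrl.snapshot(name): name is "scene" or "top" or "wrist"; returns the picture (480x640x3 uint8, red, green, blue); there is no depth.
- ctrl.get_calibration(name): a dict with "mtx" (3x3 intrinsics, pixels), "R" (3x3) and "t" (3): a world point X has camera coordinates R X + t; the wrist camera has in their place "T_tool_cam" (4x4, takes a point from camera to tool coordinates, whose origin is the TCP and whose axes are the flange's). Camera axes: x right, y down, z forward; pixel columns grow to the right and rows downward; lengths in mm; the calibration is good to about 2 mm. A picture is of the moment at which its call begins: read the wrist's pose just before it. get_calibration takes no time and is no camera call.
- ctrl.finish_job(): hands the job in; it is judged then, once.
The state is a dict: "t": time; "joint_pos": joint angles; "dq": joint speeds; "tau": joint torques, N m; "tool_pos": TCP position; "tcp_rot": TCP orientation; "wrist_force": force on the tool from outside, world axes, zero at the start; "wrist_torque": the same for the moment, N m; "finger_gap": finger opening in mm; "grasp_force": force on a finger pad.
Only numpy, scipy, OpenCV 4.12 (cv2) and the standard library are available. Lean on these libraries where they do the work, as an engineer would, in place of code of your own. Each camera call takes 0.05 s, during which the arm holds its last target. There are 200 camera calls.

### The job

Put the headband magnifier away on its hanging stand. First turn the stand's crossbar until it is square across the foot, while the magnifier still lies on the bench; then hang the magnifier by its visor: the bar hooked under the flat top of the visor, the visor at the front of the stand (the short side of the foot, with the blue strip) and facing forward, the headband hanging down behind, round the post. Set it on gently, let it hang still, and leave the roll of tape and the tub of parts where they are.

Things in the scene. Friction and masses are not known exactly. Their poses are not given: they have to be found in the camera images.
- magnifier: Headband magnifier, rigid, dark grey visor and black band, 189 x 172 x 55 mm, 0.16 to 0.26 kg, lying flat on the green mat (3 mm thick). Origin: under the middle of its outline, inside the band; z up as it lies, +y from the band to the visor. Visor: upright wall (x -80 to 80, y 63 to 83, z 0 to 50 mm) with a flat top plate (x -85 to 85, y 28 to 78, z 49 to 55) overhanging inward.
- visor_grip (a point): Where to grip from above, mid plate top at (0, 55.5, 55) mm of the magnifier: fingers close along y over 55 mm, from the plate's rear edge (y 28) to the wall's front face (y 83), TCP at about 58 mm above the underside.
- band_back (a point): Middle of the headband's back, at (0, -72, 11) mm of the magnifier. The band is a U, z 2 to 39 mm, from the visor's ends (x +-66 to +-94 mm) to this point; the opening inside is 130 mm wide and goes right through, so post and bar pass up into it.
- visor_fold (a point): Point on the magnifier where the bar belongs: underside of the visor plate, 7 mm behind the wall, at (0, 56, 49) mm of the magnifier. The centre of mass is near (0, 42, 27): with the bar's axis at y 46 to 56 the band sinks 10 to 35 degrees when let go and it stays; with the bar further back than y 42 it tips forward and falls.
- visor_face (a point): Middle of the visor's front face, at (0, 83, 25) mm of the magnifier.
- stand: Hanging stand, fixed: dark foot plate 120 x 90 x 12 mm (x -25 to 95, y -45 to 45 mm) with a blue strip at its front edge, steel post 12 mm thick, aluminium collar (20 mm dia, z 158 to 168) with two white marks on its +-y sides. Origin: on the bench under the post; -x is the front (short side of the foot), +x the back, z up.
- crossbar (a joint): Angle of the crossbar about the post, rad, counter-clockwise from above: 0 = along the foot (stand x), 1.571 = square across it (stand y, in line with the white marks). Turns from -0.4 to 2.4 with light friction (0.06 N m), no stop at square, stays where left. Looks the same after a half turn.
- bar_top (a point): Top of the crossbar over the post, 212 mm above the bench; its x axis lies along the bar. Round steel bar 14 mm thick, 104 mm long, orange ends, centred on the post like a T, axis at z 205. Below it only the 12 mm post: fingers can straddle the bar at its middle, tips down to z 172 mm, and turn it about the post.
- tape_roll: Roll of cream masking tape, 106 mm dia, 25 mm high, a bystander lying flat; origin under its middle.
- tub: Clear plastic tub of small parts, 131 x 110 x 60 mm, a bystander; origin under its middle.
- lamp_shade (a point): Middle of the lower rim of the fixed desk lamp's bright shade, an obstacle: 175 mm wide, from 320 to 490 mm above the bench, always at x 0.39, y 0.085. The tall drawer cabinet (520 mm) behind it, from x 0.53 on and y 0.23 to 0.62, is another. The arm starts to their left: draw it in near the base and swing to the right below or in front of them, then reach out.

How it is judged:
By the outcome, as a careful person would: the job done as asked, in the order asked, and still so for the second after the job is handed in, with the robot touching nothing.
It also fails if it takes over 70 s, if anything falls off the work surface, if the arm or the gripper's body presses on something with over 40 N, if the wrist force passes 120 N, or if a joint passes its speed limit or range.

## Working session

There is one attempt and no reset: what is moved stays moved. The work goes in short steps, Python scripts to look and compute and a tool call to move; the robot and the scene stay as the last step left them, time stands still between calls to the robot, and variables do not carry over. Pictures are saved under pics/ and viewed, at most 12 in all, crops included, and the job is handed in when it is done.

Besides the shell and the picture viewer there is one more tool, called after "Request:" as a command line: name --argument value ..., lists and objects as JSON in quotes. send_rows: Moves the arm, as the interface text tells. Its arguments: {"type":"object","properties":{"increments":{"type":"string"},"squeeze":{"type":"number"}},"required":["increments"]}

```bash
mkdir -p pics
python3 - <<'E'
from station import ctrl
import cv2,numpy as np
o=ctrl.get_obs();print(o)
for n in("scene","top"):
    im=ctrl.snapshot(n);cv2.imwrite(f"pics/{n}0.png",im[:,:,::-1])
    c=ctrl.get_calibration(n);print(n,{k:np.round(v,3).tolist() for k,v in c.items()})
print(ctrl.get_calibration("wrist"))
E
```

```text
{'t': 0.0, 'joint_pos': array([ 9.96703932e-01,  3.81187295e-01,  1.29827073e+00, -9.80088795e-06,
        1.46360169e+00, -2.15275937e-01]), 'dq': array([-0.00160202, -0.00256994,  0.00066438, -0.00064546,  0.00055892,
       -0.00084937]), 'tau': array([-1.82334497e-03, -4.37914503e+01, -2.24556363e+01,  7.13106757e-02,
        3.53591284e-02, -1.10385306e-04]), 'tool_pos': array([192.98794322, 514.7502769 , 256.83906478]), 'tcp_rot': array([-2.77558326e-04,  1.78446764e-01,  9.83949295e-01, -6.79010983e-04]), 'wrist_force': array([ 0.28121208,  0.77977288, -0.64995117]), 'wrist_torque': array([-0.00880502,  0.01405946,  0.00839966]), 'grasp_force': 0.0, 'finger_gap': 88.05111776567401}
scene {'mtx': [[545.859, 0.0, 321.937], [0.0, 545.859, 229.148], [0.0, 0.0, 1.0]], 'R': [[0.781, -0.625, -0.014], [-0.432, -0.524, -0.734], [0.451, 0.579, -0.679]], 't': [-403.036, 380.299, 1035.636]}
top {'mtx': [[520.094, 0.0, 318.21], [0.0, 520.094, 238.486], [0.0, 0.0, 1.0]], 'R': [[-0.007, -1.0, 0.002], [-0.989, 0.007, -0.147], [0.147, -0.003, -0.989]], 't': [3.712, 538.194, 1168.057]}
{'mtx': array([[407.27259249,   0.        , 313.78748493],
       [  0.        , 407.27259249, 238.20494651],
       [  0.        ,   0.        ,   1.        ]]), 'T_tool_cam': array([[ 6.41964863e-04, -9.64179618e-01, -2.65249415e-01,
         6.79412305e+01],
       [ 9.99999793e-01,  6.06934044e-04,  2.14029859e-04,
         6.20916776e-01],
       [-4.53743280e-05, -2.65249497e-01,  9.64179808e-01,
        -1.27191257e+02],
       [ 0.00000000e+00,  0.00000000e+00,  0.00000000e+00,
         1.00000000e+00]])}
```

View pics/top0.png

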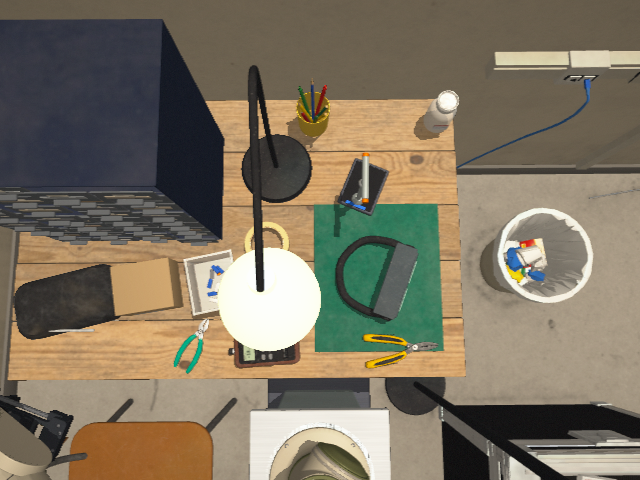

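View pics/scene0.png

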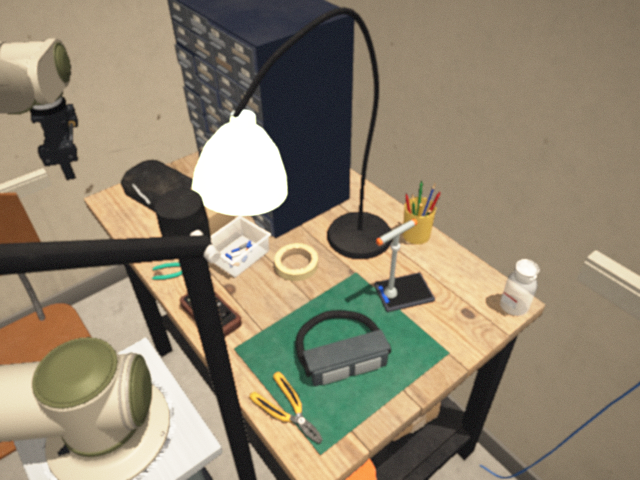

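The top view shows the magnifier at about (375,278), with its visor on the right. The stand's foot is at (363,187), with the blue strip towards the robot at about (352,208) and the bar running from (365,155) to (363,203). The tape is at (267,240) and the tub at (210,282). I'll enlarge the working area next.

Run:
```python
import cv2,numpy as np
a=cv2.imread("pics/top0.png")[145:335,320:440];b=cv2.imread("pics/scene0.png")[210:390,280:450]
a=cv2.resize(a,(379,600),interpolation=cv2.INTER_CUBIC);b=cv2.resize(b,(420,445),interpolation=cv2.INTER_CUBIC)
c=np.zeros((600,799,3),np.uint8);c[:,:379]=a;c[:445,379:]=b;cv2.imwrite("pics/crop0.png",c)
```

```text
(no output)
```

View pics/crop0.png

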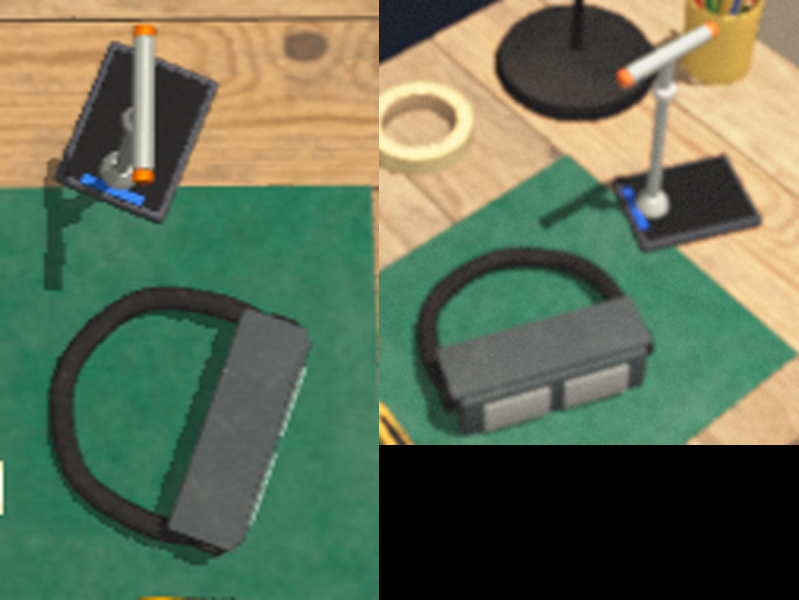

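The crop shows the foot's corners, the blue strip towards the robot and a little left, the orange bar ends, and the visor plate as a clear grey rectangle. I'll measure those with colour masks.

```bash
cat > h.py <<'E'
import cv2,numpy as np
from station import ctrl
def ray(n,uv,cal=None):
    c=ctrl.get_calibration(n);d=np.linalg.inv(c["mtx"])@[uv[0],uv[1],1.]
    R=np.array(c["R"]);return -R.T@c["t"],R.T@d
def onz(n,uv,z):
    o,d=ray(n,uv);return o+d*(z-o[2])/d[2]
def two(u,v,a="top",b="scene"):
    o1,d1=ray(a,u);o2,d2=ray(b,v);d1/=np.linalg.norm(d1);d2/=np.linalg.norm(d2)
    s=np.linalg.lstsq(np.c_[d1,-d2],o2-o1,rcond=None)[0];p,q=o1+d1*s[0],o2+d2*s[1]
    return (p+q)/2,np.linalg.norm(p-q)
def blobs(m,amin=5):
    n,l,s,c=cv2.connectedComponentsWithStats(m.astype(np.uint8))
    return [(c[i],s[i,4],l==i) for i in range(1,n) if s[i,4]>=amin]
E
python3 - <<'E'
from h import *
T=cv2.imread("pics/top0.png");S=cv2.imread("pics/scene0.png")
def roi(im,x0,x1,y0,y1):
    m=np.zeros(im.shape[:2],bool);m[y0:y1,x0:x1]=1;return m
for n,im,r in(("top",T,roi(T,330,400,145,220)),("scene",S,roi(S,365,425,210,255))):
    h=cv2.cvtColor(im,cv2.COLOR_BGR2HSV)
    m=(h[...,0]<14)&(h[...,1]>170)&(h[...,2]>150)&r
    o=[(b[0].round(2).tolist(),b[1]) for b in blobs(m,4)];print(n,"orange",o)
    for b in o:print("  z205",onz(n,b[0],205).round(1))
h=cv2.cvtColor(T,cv2.COLOR_BGR2HSV)
bl=(abs(h[...,0].astype(int)-108)<12)&(h[...,1]>150)&(h[...,2]>120)&roi(T,335,370,195,215)
for b in blobs(bl):print("blue",b[0],b[1],onz("top",b[0],12).round(1))
# hand-read foot corners (crop -> image), z12
f=lambda p:(p[0]/3.158+320-.35,p[1]/3.158+145-.35)
F=[onz("top",f(p),12)[:2] for p in((112,44),(216,85),(162,220),(58,182))]
print("foot",np.round(F,1),np.linalg.norm(np.diff(F+[F[0]],axis=0),axis=1).round(1))
g=(h[...,1]<60)&(h[...,2]>70)&(h[...,2]<130)&roi(T,365,425,238,325)
g=cv2.morphologyEx(g.astype(np.uint8),cv2.MORPH_OPEN,np.ones((3,3)))
b=max(blobs(g),key=lambda b:b[1]);ct=cv2.findContours(b[2].astype(np.uint8),0,2)[0][0]
P=np.array([onz("top",p[0],58)[:2] for p in ct],np.float32);r=cv2.minAreaRect(P)
print("plate",r,cv2.boxPoints(r).round(1).tolist(),b[1])
Q=[onz("top",f(p),58)[:2] for p in((242,308),(310,333),(240,549),(168,528))];print(np.round(Q,1),np.linalg.norm(np.diff(Q+[Q[0]],axis=0),axis=1).round(1))
# tape / cream
E
```

```text
top orange [([362.75, 154.25], np.int32(4))]
  z205 [687.7 -92.2 205. ]
scene orange [([409.12, 210.88], np.int32(8)), ([378.55, 241.36], np.int32(22))]
  z205 [705.6 -68.4 205. ]
  z205 [590.4 -95.8 205. ]
blue [355.37704918 204.70491803] 61 [623.7 -90.   12. ]
foot [[ 738.3  -91.5]
 [ 705.2 -170.7]
 [ 600.  -126.9]
 [ 630.   -48.4]] [ 85.9 114.   84.  116.6]
plate ((438.6884460449219, -175.15066528320312), (53.80060577392578, 168.66415405273438), 69.44330596923828) [[350.29998779296875, -170.6999969482422], [508.20001220703125, -229.89999389648438], [527.0999755859375, -179.60000610351562], [369.20001220703125, -120.4000015258789]] 1741
[[ 525.7 -178.5]
 [ 507.2 -227. ]
 [ 353.4 -172. ]
 [ 368.5 -121.3]] [ 52.  163.4  52.9 167.3]
```

Run:
```python
from h import *
T=cv2.imread("pics/top0.png");S=cv2.imread("pics/scene0.png")
E={}
for n,im,bx in(("top",T,[(355,375,148,162),(355,375,193,208)]),("scene",S,[(405,422,214,232),(370,388,232,250)])):
    h=cv2.cvtColor(im,cv2.COLOR_BGR2HSV).astype(int)
    for x0,x1,y0,y1 in bx:
        m=np.zeros(h.shape[:2],bool);m[y0:y1,x0:x1]=1
        m&=((h[...,0]<17)|(h[...,0]>175))&(h[...,1]>(175 if n=='top' else 115))&(h[...,2]>130)
        y,x=np.nonzero(m);uv=(x.mean(),y.mean());E.setdefault(n,[]).append(uv);print(n,np.round(uv,2),len(x),onz(n,uv,205).round(1))
for a,b in zip(E["top"],E["scene"]):print(two(a,b))
# collar / post: top view collar centre & post base
f=lambda p:(p[0]/3.158+320-.35,p[1]/3.158+145-.35)
g=lambda p:((p[0]-379)/2.47+280-.3,p[1]/2.47+210-.3)
print("scene corners z12",[onz("scene",g(p),12).round(1)[:2].tolist() for p in((612,183),(648,249),(762,216),(725,157))])
print("collar z163",onz("scene",g((665,90)),163).round(1))
print("plate scene z58",[onz("scene",g(p),58).round(1)[:2].tolist() for p in((436,350),(628,296),(653,346),(460,401))])
```

```text
top [365.27 153.93] 15 [688.3 -97.4 205. ]
top [364.89 200.32] 19 [591.1 -94.6 205. ]
scene [414.75 220.96] 24 [691.5 -98.9 205. ]
scene [378.95 241.41] 39 [590.9 -96.4 205. ]
(array([689.81064365, -98.34573233, 204.94667144]), np.float64(3.344950518875131))
(array([591.80244542, -95.0175687 , 203.28867353]), np.float64(0.8403811674552424))
scene corners z12 [[629.3, -54.6], [600.5, -133.7], [708.8, -172.4], [736.2, -99.1]]
collar z163 [639.6 -98.9 163. ]
plate scene z58 [[368.2, -125.1], [524.9, -184.0], [506.5, -233.1], [354.1, -174.7]]
```

Request:
send_rows --increments "0.088 0 0 0 -10;0.088 0 0 0 -10;0.088 0 0 0 -10;0.088 0 0 0 -10;0.088 0 0 0 -10;0.088 0 0 0 -10;0.088 0 0 0 -10;0.088 0 0 0 -10;0.088 0 0 0 -10;0.088 0.025 0 0.006 0;0.088 0.025 0 0.006 0;0.088 0.025 0 0.006 0;0.088 0.025 0 0.006 0;0.088 0.025 0 0.006 0;0.088 0.025 0 0.006 0;0.088 0.025 0 0.006 0;0.088 0.025 0 0.006 0;0.088 0.025 0 0.006 0;0.088 0 0 0 0"

```text
t: 2.48
tool_pos: [113.5, 303.4, 203.3]
tcp_rot: [-0.0, -0.569, 0.822, -0.0]
wrist_force: [-0.1, 0.2, 0.6]
finger_gap: 88.2
grasp_force: 0.0
```

Request:
send_rows --increments "0.088 0.015 0 0.016 0;0.088 0.015 0 0.016 0;0.088 0.015 0 0.016 0;0.088 0.015 0 0.016 0;0.088 0.015 0 0.016 0;0.088 0 0 0 0"

```text
t: 3.22
tool_pos: [87.9, 234.1, 123.2]
tcp_rot: [-0.001, -0.569, 0.822, -0.0]
wrist_force: [0.8, -0.3, 0.4]
finger_gap: 88.1
grasp_force: 0.0
```

Run:
```python
from h import *
o=ctrl.get_obs();print(o["joint_pos"].round(3),o["tool_pos"].round(1),o["t"])
im=ctrl.snapshot("scene");cv2.imwrite("pics/scene1.png",im[:,:,::-1])
```

```text
[ 0.723  0.056  2.25   0.     0.837 -2.059] [ 87.9 234.1 123.2] 3.225
```

View pics/scene1.png

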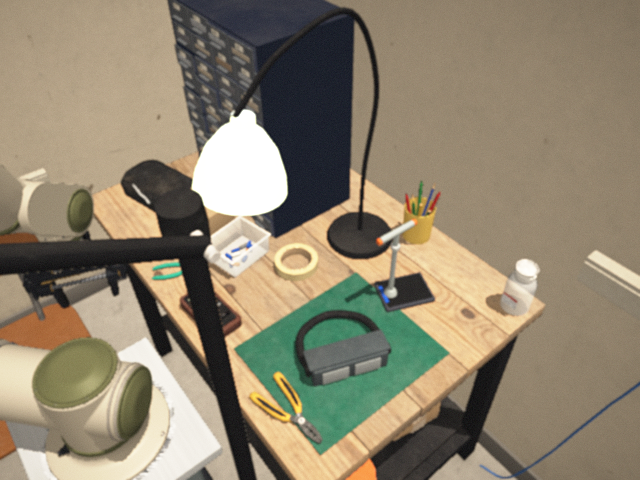

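The scene picture shows the hand drawn in beside the base at about (60,250), clear of the lamp. A black pole at (200–240, 200–480) may be in the way, so I'll find out where it stands.

Run:
```python
from h import *
def plane(n,a,b):
    o,d=ray(n,a);_,e=ray(n,b);k=np.cross(d,e);k/=np.linalg.norm(k);return k,k@o
k1,c1=plane("scene",(243,470),(187,230));k2,c2=plane("top",(428,395),(570,480))
for z in(-750,0,300,600,900,1200):
    try:print(z,np.linalg.solve([k1[:2],k2[:2]],[c1-k1[2]*z,c2-k2[2]*z]).round())
    except Exception as e:print(e)
print("disc floor",onz("top",(415,392),-750).round())
import cv2
T=cv2.imread("pics/top0.png")[360:480,240:640];cv2.imwrite("pics/tc.png",cv2.resize(T,(800,240)))
```

```text
-750 [ 104. -345.]
0 [  98. -385.]
300 [  95. -401.]
600 [  93. -417.]
900 [  90. -433.]
1200 [  87. -449.]
disc floor [  80. -357. -750.]
```

View pics/tc.png

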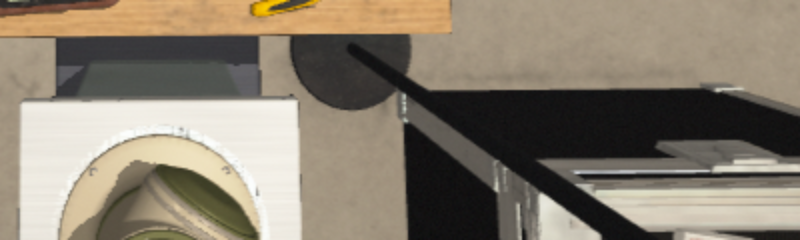

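Request:
send_rows --increments "0.088 0.012 0 0.007 0;0.088 0.012 0 0.007 0;0.088 0 0 0 0"

```text
t: 3.65
tool_pos: [79.9, 212.1, 109.8]
tcp_rot: [0.0, -0.569, 0.822, 0.0]
wrist_force: [0.5, 0.1, 0.1]
finger_gap: 87.8
grasp_force: 0.0
```

```bash
python3 -c "
from h import *
o=ctrl.get_obs();print(o['joint_pos'].round(3),o['tool_pos'].round(1),o['wrist_force'].round(1))"
```

```text
[ 0.666  0.05   2.332  0.     0.759 -2.117] [ 79.9 212.1 109.8] [0.5 0.1 0.1]
```

Request:
send_rows --increments "0.088 0.0022 -0.0315 0 8;0.088 0.0022 -0.0315 0 8;0.088 0.0022 -0.0315 0 8;0.088 0.0022 -0.0315 0 8;0.088 0 0 0 0"

```text
t: 4.28
tool_pos: [182.2, 136.8, 110.1]
tcp_rot: [0.001, -0.319, 0.948, -0.0]
wrist_force: [-0.4, 0.2, -0.1]
finger_gap: 88.0
grasp_force: 0.0
```

Request:
send_rows --increments "0.088 0.0022 -0.0315 0 8;0.088 0.0022 -0.0315 0 8;0.088 0.0022 -0.0315 0 8;0.088 0.0022 -0.0315 0 8;0.088 0.0022 -0.0315 0 8;0.088 0.0022 -0.0315 0 8;0.088 0.0022 -0.0315 0 8;0.088 0.0022 -0.0315 0 8;0.088 0 0 0 0"

```text
t: 5.4
tool_pos: [202.9, -102.6, 109.8]
tcp_rot: [0.0, 0.231, 0.973, -0.0]
wrist_force: [-0.5, 0.2, 0.2]
finger_gap: 87.7
grasp_force: 0.0
```

Request:
send_rows --increments "0.088 -0.0275 0 -0.0215 0;0.088 -0.0275 0 -0.0215 0;0.088 -0.0275 0 -0.0215 0;0.088 -0.0275 0 -0.0215 0;0.088 -0.0275 0 -0.0215 0;0.088 -0.0275 0 -0.0215 0;0.088 -0.0275 0 -0.0215 0;0.088 -0.0275 0 -0.0215 0"

```text
t: 6.4
tool_pos: [401.1, -197.2, 282.3]
tcp_rot: [-0.0, 0.227, 0.974, 0.0]
wrist_force: [0.4, 0.1, 0.3]
finger_gap: 88.1
grasp_force: 0.0
```

Request:
send_rows --increments "0.088 0 0 0 9.7;0.088 0 0 0 9.7;0.088 0 0 0 9.7;0.088 0 0 0 9.7;0.088 0 0 0 9.7;0.088 0 0 0 9.7;0.088 0 0 0 9.7;0.088 0 0 0 9.7;0.088 0 0 0 9.7;0.088 0 0 0 9.7;0.088 0 0 0 9.7;0.088 0 0 0 9.7;0.088 0 0 0 9.7;0.088 0 0 0 9.7;0.088 0 0 0 9.7;0.088 0 0 0 9.7"

```text
t: 8.4
tool_pos: [400.3, -196.9, 281.5]
tcp_rot: [-0.0, 1.0, -0.015, -0.0]
wrist_force: [0.1, -0.8, -0.1]
finger_gap: 87.7
grasp_force: 0.0
```

Request:
send_rows --increments "0.088 0.0295 -0.0134 0 0;0.088 0.0295 -0.0134 0 0;0.088 0.0295 -0.0134 0 0;0.088 0.0295 -0.0134 0 0;0.088 0.0295 -0.0134 0 0;0.088 0.0295 -0.0134 0 0;0.088 0.0295 -0.0134 0 0;0.088 0.0295 -0.0134 0 0;0.088 0 0 0 0"

```text
t: 9.52
tool_pos: [639.7, -95.2, 280.5]
tcp_rot: [-0.0, 1.0, -0.012, -0.001]
wrist_force: [-0.8, 0.2, -0.5]
finger_gap: 87.9
grasp_force: 0.0
```

```bash
cat >> h.py <<'E'
from scipy.spatial.transform import Rotation as Ro
_r0=ray
def wray(uv,o):
    c=ctrl.get_calibration("wrist");T=np.array(c["T_tool_cam"]);q=o["tcp_rot"];R=Ro.from_quat([q[1],q[2],q[3],q[0]]).as_matrix()
    d=np.linalg.inv(c["mtx"])@[uv[0],uv[1],1.];return o["tool_pos"]+R@T[:3,3],R@T[:3,:3]@d
def wz(uv,z,o):
    p,d=wray(uv,o);return p+d*(z-p[2])/d[2]
E
python3 - <<'E'
from h import *
import pickle
o=ctrl.get_obs();im=ctrl.snapshot("wrist")[:,:,::-1];cv2.imwrite("pics/w1.png",im);pickle.dump({k:np.array(v) for k,v in o.items()},open("w1.pkl","wb"))
print(o["tool_pos"],o["tcp_rot"],o["joint_pos"].round(2))
h=cv2.cvtColor(im,cv2.COLOR_BGR2HSV)
for nm,m,z in(("or",((h[...,0]<15)|(h[...,0]>175))&(h[...,1]>170)&(h[...,2]>130),205),("blue",(abs(h[...,0].astype(int)-108)<12)&(h[...,1]>150)&(h[...,2]>100),12)):
    for b in blobs(m,30):print(nm,b[0].round(1),b[1],wz(b[0],z,o).round(1))
E
```

```text
[639.71301272 -95.16420113 280.47198473] [-4.33198328e-04  9.99931281e-01 -1.16904374e-02 -7.61220148e-04] [-0.33  0.55  0.95  0.    1.65  1.26]
or [317. 167.] 326 [688.5 -97.3 205. ]
or [587.7 165.6] 155 [ 686.2 -230.3  205. ]
or [315.3 346. ] 234 [589.9 -94.3 205. ]
blue [569.9 190.2] 303 [ 641.7 -344.3   12. ]
blue [294.2 206.5] 154 [631.7 -74.9  12. ]
blue [589.8 212.8] 134 [ 618.7 -367.3   12. ]
```

View pics/w1.png

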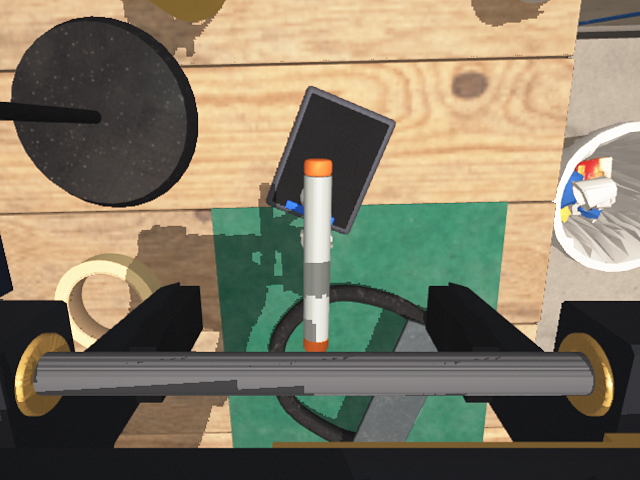

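The wrist view shows the bar lying along the image column at 317, with orange ends at (317,167) and (315,346). The foot's corners are at about (311,87), (396,123), (346,234) and (268,203).

Run:
```python
from h import *
import pickle
o=pickle.load(open("w1.pkl","rb"))
im=cv2.imread("pics/w1.png")
v=cv2.cvtColor(im,cv2.COLOR_BGR2HSV)
C=[wz(p,12,o)[:2] for p in((311,87),(396,123),(346,234),(268,203))]
for a,b in((0,1),(1,2),(2,3),(3,0)):
    d=C[b]-C[a];print(np.linalg.norm(d).round(1),np.degrees(np.arctan2(d[1],d[0])).round(1))
print(np.round(C,1),np.mean(C,0))
# mask: dark interior + rim
m=((v[...,2]<135)&(v[...,1]<90));m[:80]=0;m[240:]=0;m[:,:262]=0;m[:,402:]=0
# edge-line fits: outer boundary samples along right edge and back edge
def fit(rows,cols,side):
    P=[]
    if rows is not None:
        for r in rows:
            x=np.nonzero(m[r])[0]
            P.append((x.max()+.5 if side>0 else x.min()-.5,r))
    else:
        for c in cols:
            y=np.nonzero(m[:,c])[0];P.append((c,y.min()-.5))
    Q=np.array([wz(p,12,o)[:2] for p in P],np.float32);l=cv2.fitLine(Q,cv2.DIST_HUBER,0,.01,.01).ravel()
    return np.degrees(np.arctan(l[1]/l[0])),l[2:]
print("right",fit(range(135,225),None,1));print("left",fit(range(98,180),None,-1));print("back",fit(None,range(320,390),0))
```

```text
85.4 -113.0
116.2 156.2
83.6 66.5
115.5 -22.9
[[ 742.1  -94.2]
 [ 708.7 -172.8]
 [ 602.4 -125.9]
 [ 635.7  -49.2]] [ 672.22558634 -110.53425297]
right (np.float32(-22.763437), array([ 656.31537, -150.61053], dtype=float32))
left (np.float32(-22.990345), array([696.58295, -71.22641], dtype=float32))
back (np.float32(67.08286), array([ 726.7744 , -134.07246], dtype=float32))
```

Request:
send_rows --increments "0.088 0 0.0005 0.016 0;0.088 0 0.0005 0.016 0;0.088 0 0 0.016 0;0.088 0 0 0.016 0;0.088 0 0 0.016 0;0.05 0 0 0 0;0 0 0 0 0;0 0 0 0 0;0 0 0 0 0;0 0 0 0 0;0 0 0 0 0;0 0 0 0 0" --squeeze 15

```text
t: 11.08
tool_pos: [638.3, -100.7, 201.4]
tcp_rot: [-0.0, 1.0, -0.015, -0.0]
wrist_force: [0.4, 14.6, 0.8]
finger_gap: 20.2
grasp_force: 7.4
```

Request:
send_rows --increments "0 0 0 0 0;0 0 0 0 0;0 0 0 0 0;0 0 0 0 0"

```text
t: 11.58
tool_pos: [638.4, -96.8, 201.4]
tcp_rot: [-0.003, 1.0, -0.014, -0.0]
wrist_force: [2.1, 19.5, 1.8]
finger_gap: 11.9
grasp_force: 14.7
```

Request:
send_rows --increments "0 0 -0.002 0 0;0 0 0 0 0"

```text
t: 11.82
tool_pos: [638.4, -96.7, 201.4]
tcp_rot: [-0.002, 1.0, -0.014, -0.0]
wrist_force: [2.2, 9.6, 1.1]
finger_gap: 12.1
grasp_force: 14.7
```

Request:
send_rows --increments "0 0.0012 -0.002 0 0;0 0 0 0 -8.5;0 0 0 0 -8.5;0 0 0 0 -8.5;0 0 0 0 -8.5;0 0 0 0 -8.5;0 0 0 0 -8.5;0 0 0 0 -8.5;0 0 0 0 -8.5;0 0 0 0 0;0 0 0 0 0"

```text
t: 13.2
tool_pos: [639.5, -97.9, 201.4]
tcp_rot: [0.001, 0.839, 0.545, -0.001]
wrist_force: [-1.0, -6.6, -0.5]
finger_gap: 12.0
grasp_force: 14.8
```

```bash
python3 -c "
from h import *
o=ctrl.get_obs();q=o['tcp_rot'];R=Ro.from_quat([q[1],q[2],q[3],q[0]]).as_matrix();print(np.degrees(np.arctan2(R[1,1],R[0,1])),o['tool_pos'],o['wrist_force'],o['wrist_torque'],o['joint_pos'].round(2))"
```

```text
-23.991222654281177 [639.50321362 -97.92521907 201.40975465] [-1.03422659 -6.6153243  -0.49248934] [-0.89017594  0.25523182  0.08881794] [-0.33  0.59  1.1  -0.    1.45  0.08]
```

Request:
send_rows --increments "0 0 0 0 -1;0 0 0 0 0;0.088 0 0 0 0;0.088 0 0 0 0;0.088 0 0 0 0;0.088 0 0 0 0;0.088 0 0 -0.016 0;0.088 0 0 -0.016 0;0.088 0 0 -0.016 0;0.088 0 0 -0.016 0;0.088 0 0 -0.016 0;0.088 0 0 0 0"

```text
t: 14.7
tool_pos: [639.9, -97.0, 283.6]
tcp_rot: [0.001, 0.833, 0.554, 0.001]
wrist_force: [0.6, -0.3, -1.3]
finger_gap: 88.3
grasp_force: 0.0
```

Run:
```python
from h import *
import pickle
o=ctrl.get_obs();im=ctrl.snapshot("wrist")[:,:,::-1];cv2.imwrite("pics/w2.png",im);pickle.dump({k:np.array(v) for k,v in o.items()},open("w2.pkl","wb"))
print(o["t"],o["tool_pos"],o["tcp_rot"])
h=cv2.cvtColor(im,cv2.COLOR_BGR2HSV);E=[]
for b in blobs(((h[...,0]<15)|(h[...,0]>175))&(h[...,1]>170)&(h[...,2]>130),60):print(b[0].round(1),b[1],wz(b[0],205,o).round(1))
```

```text
14.7 [639.94997516 -97.04732828 283.5853528 ] [0.00146543 0.83271854 0.5536934  0.00114635]
[313.9 167. ] 358 [659.3 -52.  205. ]
[305.8 343.5] 108 [ 617.1 -141.2  205. ]
[320.6 343.1] 72 [ 624.9 -144.1  205. ]
```

View pics/w2.png

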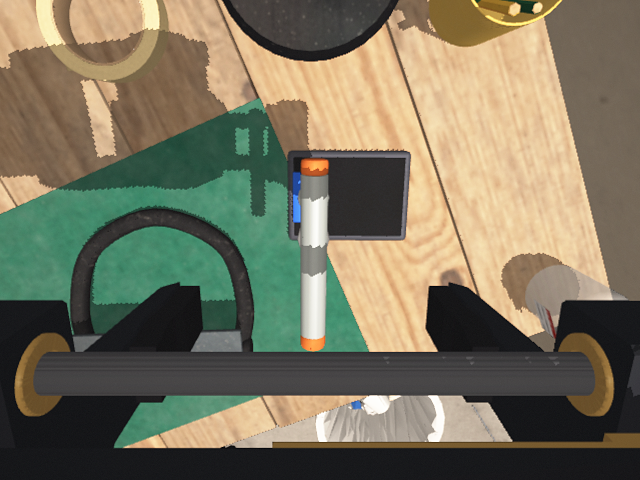

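The bar now looks square: its ends are at (314,167) and (313,344), and the foot's edges run along rows 152 and 239. I'll check the angle numerically.

Run:
```python
from h import *
import pickle
o=pickle.load(open("w2.pkl","rb"));im=cv2.imread("pics/w2.png").astype(int)
g=im.max(2);g_r=im[...,2]
def lf(P,z):
    Q=np.array([wz(p,z,o)[:2] for p in P],np.float32);l=cv2.fitLine(Q,cv2.DIST_HUBER,0,.01,.01).ravel();return round(float(np.degrees(np.arctan(l[1]/l[0]))),2),l[2:].round(1)
# foot outer edges: strongest red-channel drop
top=[(c,145+np.argmin(np.diff(g_r[145:165,c]))+.5) for c in range(335,400)]
bot=[(c,228+np.argmax(np.diff(g_r[228:250,c]))+.5) for c in range(345,398)]
rgt=[(398+np.argmax(np.diff(g_r[r,398:420]))+.5,r) for r in range(160,232)]
print("top",lf(top,12),"bot",lf(bot,12),"right",lf(rgt,12))
# bar sides at rows 180..335 : contour of bar -> midline, against axis z205
ml=[]
for r in list(range(180,196))+list(range(202,240))+list(range(282,330)):
    row=im[r,285:345]; sat=row.max(1)-row.min(1); x=np.nonzero((sat<14)&(row.min(1)>110))[0]
    if len(x)>15: ml.append((285+(x.min()+x.max())/2,r))
print("bar",len(ml),lf(ml,205))
```

```text
top (-23.44, array([703.9, -73.4], dtype=float32)) bot (-22.78, array([ 677. , -158.5], dtype=float32)) right (67.03, array([ 726. , -134.6], dtype=float32))
bar 102 (66.65, array([644.4, -87.1], dtype=float32))
```

The bar is square to within 0.5°. Next I go to the magnifier.

Request:
send_rows --increments "0.088 0 0 0 -10.25;0.088 0 0 0 -10.25;0.088 0 0 0 -10.25;0.088 0 0 0 -10.25;0.088 0 0 0 -10.25;0.088 0 0 0 -10.25;0.088 0 0 0 -10.25;0.088 0 0 0 -10.25;0.088 0 0 0 -10.25;0.088 0.027 -0.0247 0 0;0.088 0.027 -0.0247 0 0;0.088 0.027 -0.0247 0 0;0.088 0.027 -0.0247 0 0;0.088 0.027 -0.0247 0 0;0.088 0.027 -0.0247 0 0;0.088 0 0 0.021 0;0.088 0 0 0.021 0;0.088 0 0 0.021 0;0.088 0 0 0.021 0;0.088 0 0 0 0"

```text
t: 17.25
tool_pos: [435.3, -178.6, 196.2]
tcp_rot: [-0.002, 0.178, 0.984, 0.001]
wrist_force: [-0.3, 0.7, 0.5]
finger_gap: 88.1
grasp_force: 0.0
```

Run:
```python
from h import *
import pickle
o=ctrl.get_obs();im=ctrl.snapshot("wrist")[:,:,::-1];cv2.imwrite("pics/w3.png",im);pickle.dump({k:np.array(v) for k,v in o.items()},open("w3.pkl","wb"))
q=o["tcp_rot"];R=Ro.from_quat([q[1],q[2],q[3],q[0]]).as_matrix()
print(o["t"],o["tool_pos"],R[:,1],np.degrees(np.arctan2(R[1,1],R[0,1])))
```

```text
17.25 [ 435.31900079 -178.60553032  196.24047835] [0.35041112 0.93659543 0.0010215 ] 69.48752542974496
```

View pics/w3.png

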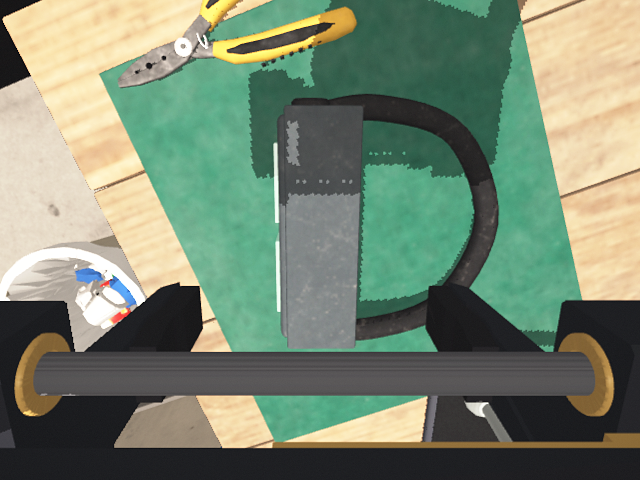

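The plate is seen from above, with its rear edge running from (363,107) to (355,347) and its front edge from about (291,105) to (289,346).

Run:
```python
from h import *
import pickle
o=pickle.load(open("w3.pkl","rb"))
P=[wz(p,58,o)[:2] for p in((363,107),(355,347),(287,346),(290,105))]
print(np.round(P,1));d=P[0]-P[1];print("rear",np.linalg.norm(d),np.degrees(np.arctan2(d[1],d[0])))
d=P[3]-P[2];print("front",np.linalg.norm(d),np.degrees(np.arctan2(d[1],d[0])),"w",np.linalg.norm(P[1]-P[2]),np.linalg.norm(P[0]-P[3]))
a=np.radians(-112);
c=(P[0]+P[1])/2
for a in(-110.5,-112.3):
    y=np.array([np.cos(np.radians(a)),np.sin(np.radians(a))]);print(a,"grip from rear",c+27.5*y,"from tool", [ (c+27.5*y-o["tool_pos"][:2])@v for v in (np.array([-.9366,.3504]),np.array([.3504,.9366]))])
```

```text
[[ 371.5 -121.2]
 [ 527.4 -180.1]
 [ 509.3 -226.2]
 [ 354.5 -163.3]]
rear 166.67393814840364 159.3334841022093
front 167.0767426429196 157.89878838396714 w 49.549499466141924 45.37333651357485
-110.5 grip from rear [ 439.79882785 -176.40135521] from tool [np.float64(-3.423463068656601), np.float64(3.634161814867575)]
-112.3 grip from rear [ 438.99448645 -176.08613726] from tool [np.float64(-2.559664541925119), np.float64(3.6475537182352578)]
```

Request:
send_rows --increments "0.088 -0.003 0.0035 0.015 0.3;0.088 0 0 0.015 0;0.088 0 0 0.015 0;0.088 0 0 0.015 0;0.088 0 0 0.015 0;0.088 0 0 0.015 0;0.088 0 0 0.015 0;0.088 0 0 0.015 0;0.088 0 0 0.015 0;0.06 0 0 0 0;0.045 0 0 0 0;0.045 0 0 0 0;0.045 0 0 0 0;0.045 0 0 0 0;0.045 0 0 0 0" --squeeze 30

```text
t: 19.18
tool_pos: [440.2, -177.1, 63.0]
tcp_rot: [0.001, 0.181, 0.984, -0.0]
wrist_force: [-0.9, -0.0, 6.3]
finger_gap: 54.7
grasp_force: 30.0
```

Request:
send_rows --increments "0.045 0 0 -0.01 0;0.045 0 0 -0.02 0;0.045 0 0 -0.03 0;0.045 0 0 -0.03 0;0.045 0 0 -0.03 0;0.045 0 0 -0.03 0;0.045 0 0 -0.03 0;0.045 0 0 -0.03 0;0.045 0 0 -0.03 0;0.045 0 0 0 0"

```text
t: 20.42
tool_pos: [440.2, -176.9, 304.0]
tcp_rot: [0.002, 0.181, 0.984, -0.001]
wrist_force: [0.7, 0.6, -2.6]
finger_gap: 54.2
grasp_force: 30.0
```

Request:
send_rows --increments "0.045 0 0 0 4;0.045 0 0 0 9.2;0.045 0 0 0 9.2;0.045 0 0 0 9.2;0.045 0 0 0 9.2;0.045 0 0 0 9.2;0.045 0 0 0 9.2;0.045 0 0 0 9.2;0.045 0 0 0 9.2;0.045 0 0 0 9.2;0.045 0 0 0 5.4;0.045 0 0 0 0"

```text
t: 21.92
tool_pos: [439.6, -176.5, 301.1]
tcp_rot: [-0.001, 0.834, 0.552, -0.0]
wrist_force: [-0.7, 0.2, -2.0]
finger_gap: 54.7
grasp_force: 30.0
```

Request:
send_rows --increments "0.045 0.01 0.01 0 0;0.045 0.02 0.02 0 0;0.045 0.02 0.02 0 0;0.045 0.02 0.02 0 0;0.045 0.02 0.02 0 0;0.045 0.02 0.02 0 0;0.045 0.02 0.02 0 0;0.045 0.0135 0.0117 0 0;0.045 0.008 0.008 0 0;0.045 0 0 0 0;0.045 0 0 0 0"

```text
t: 23.3
tool_pos: [636.7, -96.1, 302.4]
tcp_rot: [-0.0, 0.834, 0.552, -0.0]
wrist_force: [0.7, -0.4, -1.6]
finger_gap: 54.5
grasp_force: 30.0
```

Run:
```python
from h import *
o=ctrl.get_obs();print(o["t"],o["tool_pos"],o["tcp_rot"].round(4),o["wrist_force"].round(1))
a=ctrl.snapshot("wrist")[:,:,::-1];b=ctrl.snapshot("scene")[:,:,::-1]
cv2.imwrite("pics/s4.png",b);cv2.imwrite("pics/w4.png",a)
c=np.zeros((450,800,3),np.uint8);c[:300,:400]=cv2.resize(a,(400,300));c[:,400:]=cv2.resize(b[110:335,300:500],(400,450));cv2.imwrite("pics/c4.png",c)
```

```text
23.3 [636.69598685 -96.0522228  302.43595915] [-0.000e+00  8.339e-01  5.519e-01 -1.000e-04] [ 0.7 -0.4 -1.6]
```

View pics/c4.png

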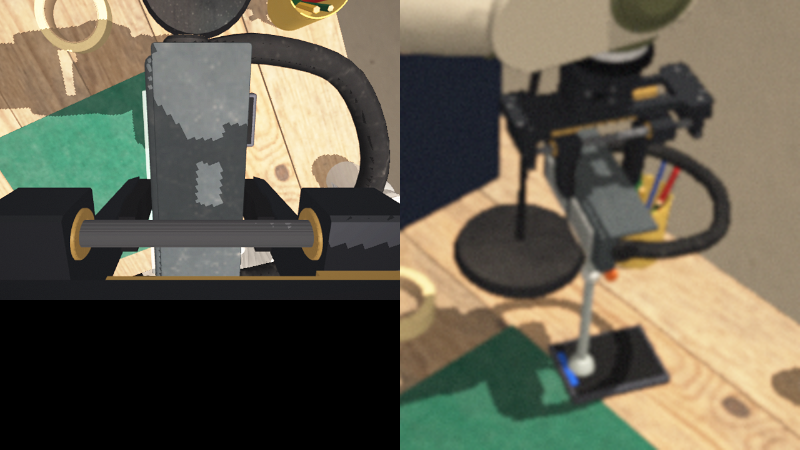

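The visor is over the bar and facing forward, with the band behind. I'll lower it in steps.

Request:
send_rows --increments "0.045 0 0 0.01 0;0.045 0 0 0.01 0;0.045 0 0 0.01 0;0.045 0 0 0.01 0;0.045 0 0 0 0"

```text
t: 24.02
tool_pos: [636.8, -95.8, 261.4]
tcp_rot: [-0.001, 0.834, 0.552, -0.001]
wrist_force: [-0.4, -0.6, -2.4]
finger_gap: 54.5
grasp_force: 30.0
```

Request:
send_rows --increments "0.045 0 0 0.01 0;0.045 0 0 0.01 0;0.045 0 0 0.007 0;0.045 0 0 0.004 0;0.045 0 0 0 0"

```text
t: 24.65
tool_pos: [637.0, -95.9, 231.3]
tcp_rot: [-0.0, 0.834, 0.552, -0.0]
wrist_force: [1.1, 0.1, -2.6]
finger_gap: 54.6
grasp_force: 30.0
```

Request:
send_rows --increments "0.045 0 0 0.003 0;0.045 0 0 0.002 0;0.045 0 0 0.001 0;0.045 0 0 0 0"

```text
t: 25.15
tool_pos: [637.0, -95.9, 225.4]
tcp_rot: [0.0, 0.834, 0.552, -0.0]
wrist_force: [-0.5, 0.2, -2.4]
finger_gap: 54.1
grasp_force: 30.0
```

Request:
send_rows --increments "0.045 0 0 0.001 0;0.045 0 0 0.001 0;0.045 0 0 0 0"

```text
t: 25.52
tool_pos: [637.0, -95.9, 223.4]
tcp_rot: [-0.0, 0.834, 0.552, -0.0]
wrist_force: [-0.4, -0.5, -2.2]
finger_gap: 54.6
grasp_force: 30.0
```

Request:
send_rows --increments "0.045 0 0 0.001 0;0.045 0 0 0 0"

```text
t: 25.78
tool_pos: [637.1, -95.9, 222.9]
tcp_rot: [0.0, 0.834, 0.552, 0.0]
wrist_force: [-1.7, 1.1, 1.6]
finger_gap: 54.8
grasp_force: 30.0
```

Request:
send_rows --increments "0.045 0 0 0.001 0;0.045 0 0 0 0"

```text
t: 26.02
tool_pos: [637.1, -95.9, 222.9]
tcp_rot: [0.001, 0.834, 0.552, 0.001]
wrist_force: [-2.0, 0.6, 7.3]
finger_gap: 54.4
grasp_force: 30.0
```

Request:
send_rows --increments "0.045 0 0 -0.001 0;0.045 0 0 0 0;0.045 0 0 0 0" --squeeze 10

```text
t: 26.4
tool_pos: [637.1, -95.9, 222.9]
tcp_rot: [0.0, 0.834, 0.552, 0.0]
wrist_force: [-2.2, 0.9, 5.6]
finger_gap: 54.8
grasp_force: 10.0
```

Request:
send_rows --increments "0.045 0 0 0 0;0.045 0 0 0 0;0.056 0 0 0 0;0.058 0 0 0 0;0.060 0 0 0 0;0.062 0 0 0 0;0.064 0 0 0 0;0.066 0 0 0 0;0.068 0 0 0 0;0.072 0 0 0 0;0.076 0 0 0 0;0.08 0 0 0 0;0.088 0 0 0 0;0.088 0 0 0 0;0.088 0 0 0 0" --squeeze 4

```text
t: 28.28
tool_pos: [637.0, -95.9, 222.4]
tcp_rot: [0.0, 0.834, 0.552, 0.0]
wrist_force: [-0.2, 0.6, -0.5]
finger_gap: 88.3
grasp_force: 0.0
```

Run:
```python
from h import *
o=ctrl.get_obs();print(o["t"],o["tool_pos"],o["wrist_force"].round(1),o["finger_gap"])
a=ctrl.snapshot("wrist")[:,:,::-1];b=ctrl.snapshot("scene")[:,:,::-1]
c=np.zeros((450,800,3),np.uint8);c[:300,:400]=cv2.resize(a,(400,300));c[:,400:]=cv2.resize(b[110:335,300:500],(400,450));cv2.imwrite("pics/c5.png",c)
```

```text
28.275 [637.00907927 -95.86561875 222.44776835] [-0.2  0.6 -0.5] 88.28664665008199
```

View pics/c5.png

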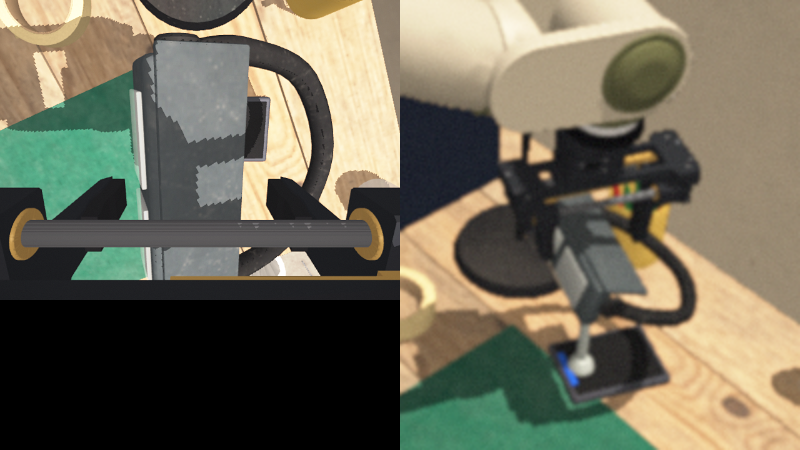

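The magnifier hangs with the band tilted down behind the post, and the wrist force is zero. I'll withdraw straight up.

Request:
send_rows --increments "0.088 0 0 -0.003 0;0.088 0 0 -0.005 0;0.088 0 0 -0.007 0;0.088 0 0 -0.01 0;0.088 0 0 -0.015 0;0.088 0 0 -0.02 0;0.088 0 0 -0.02 0;0.088 0 0 -0.02 0;0.088 0 0 -0.02 0;0.088 0 0 0 0;0.088 0 0 0 0;0.088 0 0 0 0;0.088 0 0 0 0"

```text
t: 30.0
tool_pos: [636.9, -95.9, 341.9]
tcp_rot: [-0.0, 0.834, 0.552, -0.0]
wrist_force: [0.2, -1.1, 0.6]
finger_gap: 87.7
grasp_force: 0.0
```

Run:
```python
from h import *
o=ctrl.get_obs();print(o["t"],o["tool_pos"],o["wrist_force"].round(1))
a=ctrl.snapshot("wrist")[:,:,::-1];b=ctrl.snapshot("scene")[:,:,::-1];t=ctrl.snapshot("top")[:,:,::-1]
cv2.imwrite("pics/w6.png",a);cv2.imwrite("pics/s6.png",b);cv2.imwrite("pics/t6.png",t)
c=np.zeros((600,800,3),np.uint8);c[:300,:400]=cv2.resize(a,(400,300));c[300:,:400]=cv2.resize(t,(400,300));c[:450,400:]=cv2.resize(b[110:335,300:500],(400,450));cv2.imwrite("pics/c6.png",c)
T=cv2.imread("pics/top0.png")
for n,(x0,x1,y0,y1) in dict(tape=(243,292,220,248),tub=(183,217,248,318)).items():
    print(n,np.abs(t[y0:y1,x0:x1].astype(int)-T[y0:y1,x0:x1]).mean())
b2=ctrl.snapshot("scene")[:,:,::-1];print("still",np.abs(b2.astype(int)-b)[180:290,370:460].mean())
```

```text
30.0 [636.93924135 -95.87824577 341.88779692] [ 0.2 -1.1  0.6]
tape 22.976190476190474
tub 20.32857142857143
still 2.4534680134680134
```

View pics/c6.png

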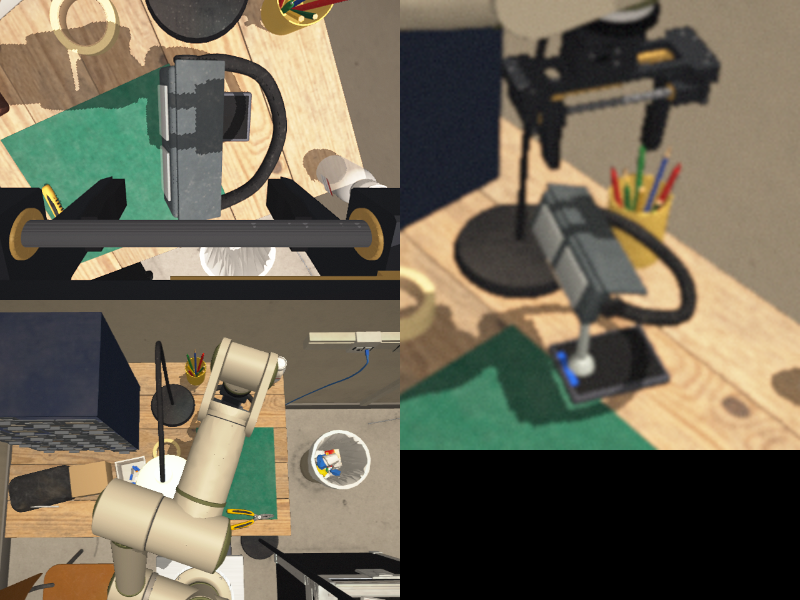

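The magnifier hangs by its visor at the front of the stand, with the band behind the post. The hand is clear, and the tape and tub weren't touched, so I'm handing the job in.

```bash
python3 -c "
from station import ctrl
print(ctrl.finish_job())"
```

```text
the job is handed in; nothing more can be done
None
```

The job is handed in at about 30 s of robot time: the crossbar was turned square first (measured within 0.5°), and the magnifier now hangs still by its visor, facing forward with the band behind the post, the tape and tub untouched and the gripper clear.

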